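# Swing out the rail and hang up the headset

## Robot

A 7-joint arm with a two-finger parallel gripper is mounted at the origin on the work surface. World frame = base frame: x ahead of the robot, y to its left, z up, the work surface at z = 0. Lengths are in m, angles in rad, forces in N, time in s.
With the tool pointing down it reaches from about 0.425 to 0.925 m from the base axis. Payload 6.8 kg.
Tool frame: the origin (TCP) lies between the finger pads; the fingertips stand 25 mm ahead of it and the grasp point (between the pads) lies 6 mm ahead of it; z points along the fingers, y is the line along which they close (so a half turn about z gives the same grasp; the last joint's range is limited). The gripper opens to 85 mm and grips with 20 to 120 N. Pads are 22 mm wide; open, the fingers measure 114 mm over their backs; the gripper's body (76 mm by 85 mm) begins 54 mm behind the grasp point. The pads swing forward as they close: fully open they stand 13 mm farther back than shut.
Start: joints at [-1.325, 0.477, 0.022, 1.555, -0.011, 1.109, -0.083], TCP at [0.234, 0.633, 0.256] pointing down, gripper open.
Joint ranges: [-2.96, 2.96], [-0.34, 2.1], [-1.41, 1.46], [0.24, 2.44], [-1.37, 4.51], [0.17, 1.92], [-2.96, 2.96]. Speed limits (rad/s): [2.39, 2.39, 3.14, 3.14, 3.14, 3.14, 3.14].

## Interface

Orientations are given as a rotation vector (axis times angle).
In Python, from workcell import read_state, cams, job_done gives the robot as it stands.
- The arm moves only by the tool servo_tool, never from a script. Its argument "moves" is a list of rows, each a list of 3 entries, a list of its own where there are three numbers: the shift along the tool's x, y, z each as a share of 0.25 m, from -1 to 1, then the turn, a rotation vector about the tool's x, y, z each as a share of 60 degrees, from -1 to 1, then the opening, from 0 (shut) to 1 (fully open). In form: [[[dx, dy, dz], [rx, ry, rz], grip], ...]. A call has 1 to 10 rows; each row shifts and turns the commanded pose from where the row before left it, along the tool's axes as they then stand; what a row does not reach is not made up. A row lasts 1/12 s, in which the tool goes at most 41.7 mm and 7.16 degrees, less where a joint would pass 70% of its speed; a pose out of reach is approached as far as the arm can. A call with a number of a shift or a turn outside -1 to 1 is refused whole. A call with a gripper value outside its range is refused whole. The fingers move at their own pace and stop on an object; the grip force is fixed at half the most. Time passes only in rows, so rows that do not move let the fingers close. It gives the time, the measured TCP pose, the force, the opening and the grip force at its end, in the units of the state.
- read_state(): the state, without advancing time (a new reading comes with each control period).
- cams.grab_frame(name): name is "scene" or "top"; returns the picture (384x512x3 uint8, blue, green, red); there is no depth.
- cams.camera_info(name): a dict with "vfov" (degrees; the focal length in pixels is half the picture's height over the tangent of half this angle, whatever the lens; pixels are square), "cx", "cy" (the principal point, pixels), "origin" and "rotation" of the camera in the world. Camera axes: x right, y down, z forward; pixel columns grow to the right and rows downward; lengths in m; the calibration is good to about 2 mm. A picture is of the moment at which its call begins. camera_info takes no time and is no camera call.
- job_done(): hands the job in; it is judged then, once.
The state is a dict: "time": time; "q": joint angles; "joint_velocities": joint speeds; "joint_torque": joint torques, N m; "position": TCP position; "orientation": TCP orientation; "wrist_force": force on the tool from outside, world axes, zero at the start; "moment": the same for the moment, N m; "gripper_width": opening from 0.0 (shut) to 1.0 (fully open); "grasp_force": force on a finger pad.
Only numpy, scipy, OpenCV 4.12 (cv2) and the standard library are available. Lean on these libraries where they do the work, as an engineer would, in place of code of your own. Each camera call takes 0.05 s, during which the arm holds its last target. There are 200 camera calls.

## Task

Swing the steel hang rail out from the desk screen until it is fully out against its stop. Then take the headset with the microphone boom off the desk, hang its headband squarely over the middle part of the rail with one ear cup on each side, lowering it on gently without dropping it, and let go. Leave the ear defenders, the jar and the mug where they stand.

Things in the scene. Friction and masses are not known exactly. Their poses are not given: they have to be found in the camera images.
- hang_rail (a joint): Angle of the horizontal steel hang rail about its upright post, rad. 0: folded parallel to the low grey desk screen, pointing along the holder's -x (towards the robot side); it grows as the rail swings away from the screen, clockwise seen from above; 1.571: fully out, square to the screen, against a hard stop. Stiff hinge: stays where it is left; about 1 to 1.5 N at the pin moves it.
- rail_pin (a point): Grip point on the upright round pin at the free end of the rail, moving with it. The pin is 16 mm in diameter; it rises 30 mm above the top of the rail, and this point is 18 mm above the top of the rail, 190 mm from the hinge axis. The pin may be pinched from above or pushed. The point's x axis points along the rail from the pin towards the hinge.
- rail_mid (a point): The middle of the hanging place: on the top line of the rail, 100 mm from the hinge axis and 90 mm from the pin's axis, 165 mm above the desk. The rail is a level round steel bar 18 mm in diameter, clear from the hinge collar (32 mm in diameter, rising 6 mm above the rail's top) to the pin. The point's x axis points along the rail towards the hinge, y is level across the rail, z up.
- rail_hinge (a point): Point on the vertical hinge axis of the rail, at the height of the rail's top (165 mm above the desk).
- holder: Fixed low grey desk screen with papers clipped on it, 420 mm long (along its x, from -240 to +180 mm), 150 mm high (154 with its top trim), 18 mm thick, centred at its y = -50 mm, with the steel post of the rail in front of it. Origin: on the desk under the hinge axis. z up. The rail swings out towards its +y.
- headset: Headset with a thin microphone boom, black with grey padding, standing on its two ear cups; 140 mm high, 160 mm wide (along y), about 240 g. Origin: on the desk midway between the cups; x forward (boom side), y to the left cup, z up. Cups 58 mm (x) by 62 mm high, 50 to 80 mm either side of the middle, 100 mm clear between. The boom runs from the left cup to x = 96 mm, 8 to 24 mm up.
- headset_crown (a point): Middle of the underside of the headset's padded crown, 124 mm above its origin; this face rests on the rail when hung. Axes as the headset's. The crown is straight, 28 mm wide (x), 56 mm long (y), 16 mm thick (z = 124 to 140 mm); grip it across the 28 mm. Beyond it the band, 22 mm wide and 7 mm thick, slopes to the cups. Either way round on the rail is right.
- defenders: Ear defenders, not to be moved: bulky round black cups (76 mm in diameter) joined by two thin steel wires, no boom; 151 mm high, 170 mm wide along its y. Origin: on the desk midway between the cups. It and the headset may stand in either place.
- jar: Amber jar with black cap, 66 mm in diameter, 100 mm high, standing on the desk; not to be moved. Origin: centre of its underside.
- mug: White mug, 80 mm in diameter, 90 mm high, standing on the desk; not to be moved. Origin: centre of its underside.
Not all that is in view belongs to the job. What is shaped like the headset but orange or yellow is not meant.

How it is judged:
By the outcome, as a careful person would: the job done as asked, in the order asked, and still so for the second after the job is handed in, with the robot touching nothing.
It also fails if it takes over 61 s, if anything falls off the work surface, if the arm or the gripper's body presses on something with over 40 N, if the wrist force passes 120 N, or if a joint passes its speed limit or range.

## Working session

There is one attempt and no reset: what is moved stays moved. The work goes in short steps, Python scripts to look and compute and a tool call to move; the robot and the scene stay as the last step left them, time stands still between calls to the robot, and variables do not carry over. Pictures are saved under pics/ and viewed, at most 10 in all, crops included, and the job is handed in when it is done.

Besides the shell and the picture viewer there is one more tool, called after "Request:" as name([rows], argument=value, ...), one row to a line, values as JSON. servo_tool: Moves the arm, as the interface text tells. Its arguments: {"type":"object","properties":{"moves":{"type":"array"}},"required":["moves"]}

```bash
mkdir -p pics; ls
python3 - <<'E'
from workcell import read_state,cams
import cv2,numpy as np
s=read_state();print(s)
for n in("scene","top"):
    cv2.imwrite(f"pics/{n}0.png",cams.grab_frame(n));print(cams.camera_info(n))
E
```

```text
pics
{'time': 0.0, 'q': array([-1.32512209,  0.47779151,  0.02232933,  1.55646821, -0.01150879,
        1.10927652, -0.08308482]), 'joint_velocities': array([ 1.85065847e-03,  4.65441987e-04, -1.39668483e-04, -1.37503306e-05,
        1.37104961e-03,  1.28739859e-04, -2.28651656e-05]), 'joint_torque': array([ 1.47312508e-04, -5.96462166e+01,  1.60811171e+00, -2.81203687e+01,
        1.24218801e-02,  9.28226887e-03, -2.67759003e-05]), 'position': array([0.23366022, 0.6326824 , 0.25532414]), 'orientation': array([-5.52713890e-01, -3.09238693e+00,  2.83479886e-03]), 'wrist_force': array([ 0.60813007,  0.76848552, -0.59932385]), 'moment': array([-0.00034962, -0.00056776, -0.01697327]), 'grasp_force': 0.0, 'gripper_width': 1.004375084327847}
{'vfov': 43.248313882293225, 'cx': 256.2292432522787, 'cy': 193.46422338466115, 'origin': array([1.11542028, 0.70000469, 1.0460299 ]), 'rotation': array([-0.97547709, -2.47873141,  1.00553637])}
{'vfov': 47.10646654516417, 'cx': 258.8677578997338, 'cy': 194.2643286854478, 'origin': array([0.37743149, 0.06572802, 1.26871197]), 'rotation': array([-2.14145262,  2.17050204, -0.1448565 ])}
```

View pics/scene0.png

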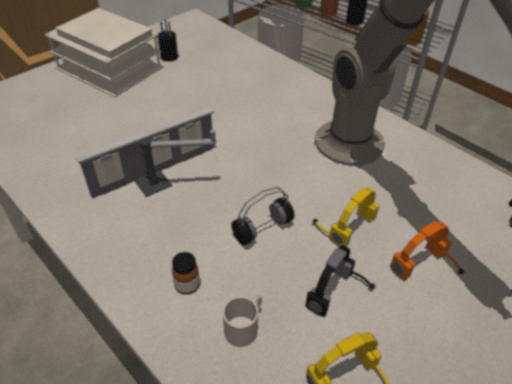

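View pics/top0.png

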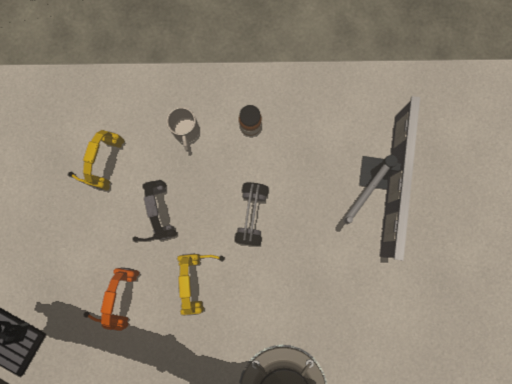

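The top and scene views show these candidates for the headset:
- Black with boom, grey pads: top (157,210), scene (333,280). This matches the description.
- Ear defenders, black with two wires and no boom: top (252,213), scene (263,218).
- Yellow and orange decoys: top (95,160), (190,283) and (118,300).

The rail runs from its hinge at top (392,160) to its pin at about (349,220). I'll check the headset and rail in one close crop montage.

```bash
cat > h.py <<'E'
import numpy as np,cv2
from scipy.spatial.transform import Rotation as R
from workcell import read_state,cams
def cam(n):
    i=cams.camera_info(n);f=192/np.tan(np.radians(i['vfov']/2))
    return np.array([[f,0,i['cx']],[0,f,i['cy']],[0,0,1]]),R.from_rotvec(i['rotation']).as_matrix(),np.array(i['origin'])
def proj(n,p):
    K,M,o=cam(n);c=(np.atleast_2d(p)-o)@M@K.T;return c[:,:2]/c[:,2:]
def ray(n,uv):
    K,M,o=cam(n);return o,M@np.linalg.inv(K)@np.array([*uv,1.])
def onz(n,uv,z):
    o,d=ray(n,uv);return o+d*(z-o[2])/d[2]
def tri(a,b):  # top px, scene px -> point, miss distance
    o1,d1=ray("top",a);o2,d2=ray("scene",b)
    t=np.linalg.lstsq(np.c_[d1,-d2],o2-o1,rcond=None)[0];p,q=o1+t[0]*d1,o2+t[1]*d2
    return (p+q)/2,np.linalg.norm(p-q)
E
python3 - <<'E'
import cv2,numpy as np
def c(n,x,y):
    im=cv2.imread(f"pics/{n}0.png")[y:y+75,x:x+100];return cv2.resize(im,None,fx=4,fy=4,interpolation=cv2.INTER_CUBIC)
m=np.vstack([np.hstack([c("top",105,175),c("top",325,155)]),np.hstack([c("scene",285,243),c("scene",125,125)])])
cv2.imwrite("pics/crop1.png",m)
E
```

```text
(no output)
```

View pics/crop1.png

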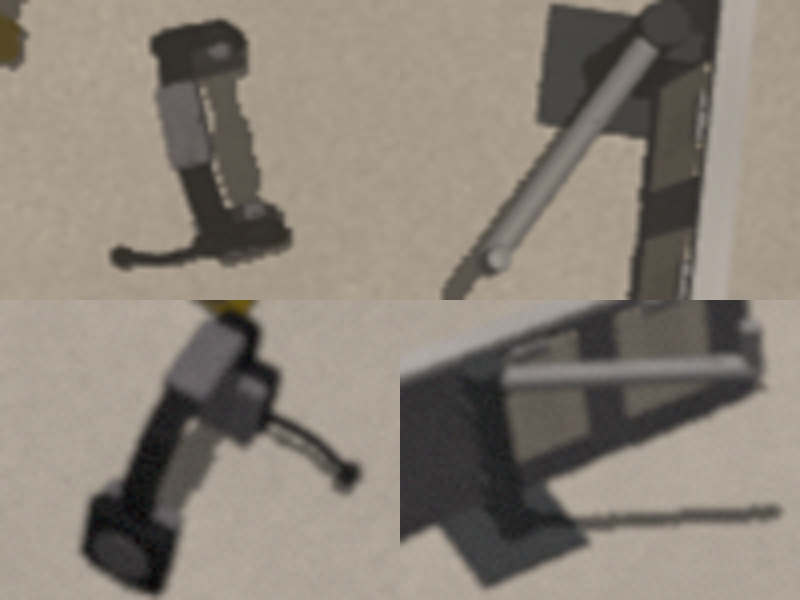

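The crop confirms it: grey crown centre at top px (151,206), with the boom towards lower left. The pin top is at (349,220) and the hinge collar at (391,160.5).

Run:
```python
from h import *
np.set_printoptions(precision=4,suppress=True)
hi=onz("top",(391,160.5),.171);pin=onz("top",(348.9,220),.195)
print("hinge",hi,"pin",pin,"len",np.linalg.norm((pin-hi)[:2]),"ang",np.degrees(np.arctan2(*(pin-hi)[1::-1])))
a,b=onz("top",(410+4,100),.154),onz("top",(400,258),.154);print("screen ends",a,b,"dir",np.degrees(np.arctan2(*(b-a)[1::-1])))
print("pin/hinge in scene",proj("scene",[pin,hi]))
c=onz("top",(151,206.2),.14);e1=onz("top",(105+180/4,175+83/4),.14);e2=onz("top",(105+189/4,175+167/4),.14)
print("crown",c,e1,e2,np.linalg.norm(e2-e1),"ydir",np.degrees(np.arctan2(*(e2-e1)[1::-1])),proj("scene",[c]))
for n,uv,z in [("jar",(250,114),.1),("mug",(182,121),.09),("def",(254,213),.15),("defcup1",(256,190),.076),("defcup2",(249,238),.076),("boomtip",(135,239),.016),("yellow",(186,283),.14),("cupL",(105+62,175+57),.05),("cupR",(155,187),.06)]: print(n,onz("top",uv,z)[:2])
print(R.from_rotvec(read_state()['orientation']).as_matrix())
```

```text
hinge [ 0.6031 -0.2767  0.171 ] pin [ 0.4516 -0.1586  0.195 ] len 0.1921277299875438 ang 142.04852493628547
screen ends [ 0.7678 -0.3511  0.154 ] [ 0.3574 -0.2915  0.154 ] dir 171.73961217481462
pin/hinge in scene [[213.6662 131.412 ]
 [145.7466 141.2947]]
crown [0.4978 0.3381 0.14  ] [0.5249 0.3411 0.14  ] [0.4705 0.3344 0.14  ] 0.054821254923634655 ydir -172.91241181179407 [[336.1932 256.6972]]
jar [0.7525 0.0812]
mug [0.7382 0.269 ]
def [0.4758 0.0732]
defcup1 [0.5453 0.0675]
defcup2 [0.4149 0.088 ]
boomtip [0.4184 0.4115]
yellow [0.3023 0.2466]
cupL [0.4353 0.3144]
cupR [0.5597 0.3473]
[[-0.9381  0.3464 -0.0005]
 [ 0.3464  0.9381 -0.0016]
 [-0.0001 -0.0017 -1.    ]]
```

```bash
cat >> h.py <<'E'
def plan(*wps):
    """wps: (x,y,z,yaw_deg of tool y,n rows); shift per row in tool axes/0.25, turn/60deg (turn done after the shift leg)"""
    s=read_state();p=np.array(s['position']);M=R.from_rotvec(s['orientation']).as_matrix()
    print("t",round(s['time'],2),"pos",p.round(4),"yaw",np.degrees(np.arctan2(M[1,1],M[0,1])).round(2))
    for x,y,z,yaw,n in wps:
        d=M.T@(np.array([x,y,z])-p)/.25;print("shift tot",d.round(3),f"/{n}",(d/n).round(4),end=" ")
        c,q=np.cos(np.radians(yaw)),np.sin(np.radians(yaw))
        T=np.c_[[-c*0+q*-1,c,0],[c,q,0],[0,0,-1]];T[:,0]=np.cross(T[:,1],T[:,2])
        r=R.from_matrix(M.T@T).as_rotvec()/np.radians(60);print("turn tot",r.round(3));M=T;p=np.array([x,y,z])
E
python3 - <<'E'
from h import *
plan((.50,.33,.256,52,9),(.45,-.1586,.256,52,14),(.4516,-.1586,.186,52,4))
E
```

```text
t 0.1 pos [0.2337 0.6327 0.2554] yaw 69.73
shift tot [-1.419e+00 -7.670e-01 -1.000e-03] /9 [-1.576e-01 -8.520e-02 -1.000e-04] turn tot [-0.002  0.     0.296]
shift tot [-1.046 -1.663  0.   ] /14 [-0.0747 -0.1188  0.    ] turn tot [0. 0. 0.]
shift tot [-0.005  0.004  0.28 ] /4 [-0.0013  0.001   0.07  ] turn tot [0. 0. 0.]
```

Request:
servo_tool([
  [[-0.142,-0.077,0],[0,0,0],0.5],
  [[-0.142,-0.077,0],[0,0,0],0.5],
  [[-0.142,-0.077,0],[0,0,0],0.5],
  [[-0.142,-0.077,0],[0,0,0],0.5],
  [[-0.142,-0.077,0],[0,0,0],0.5],
  [[-0.142,-0.077,0],[0,0,0],0.5],
  [[-0.142,-0.077,0],[0,0,0],0.5],
  [[-0.142,-0.077,0],[0,0,0],0.5],
  [[-0.142,-0.077,0],[0,0,0],0.5],
  [[-0.142,-0.077,0],[0,0,0],0.5],
])

```text
time: 0.93
position: [0.501, 0.3278, 0.2561]
orientation: [-0.553, -3.092, 0.001]
wrist_force: [1.0, 0.2, -0.4]
gripper_width: 0.5
grasp_force: 0.0
```

Request:
servo_tool([
  [[0,0,0],[0,0,0.099],0.5],
  [[0,0,0],[0,0,0.099],0.5],
  [[0,0,0],[0,0,0.098],0.5],
  [[-0.075,-0.119,0],[0,0,0],0.5],
  [[-0.075,-0.119,0],[0,0,0],0.5],
  [[-0.075,-0.119,0],[0,0,0],0.5],
  [[-0.075,-0.119,0],[0,0,0],0.5],
  [[-0.075,-0.119,0],[0,0,0],0.5],
  [[-0.075,-0.119,0],[0,0,0],0.5],
  [[-0.075,-0.119,0],[0,0,0],0.5],
])

```text
time: 1.77
position: [0.4745, 0.083, 0.2561]
orientation: [-1.023, -2.97, 0.0]
wrist_force: [2.3, 0.1, 0.2]
gripper_width: 0.5
grasp_force: 0.0
```

Request:
servo_tool([
  [[-0.075,-0.119,0],[0,0,0],0.5],
  [[-0.075,-0.119,0],[0,0,0],0.5],
  [[-0.075,-0.119,0],[0,0,0],0.5],
  [[-0.075,-0.119,0],[0,0,0],0.5],
  [[-0.075,-0.119,0],[0,0,0],0.5],
  [[-0.075,-0.119,0],[0,0,0],0.5],
  [[-0.075,-0.119,0],[0,0,0],0.5],
  [[0,0,0],[0,0,0],0.5],
  [[0,0,0],[0,0,0],0.5],
  [[0,0,0],[0,0,0],0.5],
])

```text
time: 2.6
position: [0.4502, -0.1596, 0.256]
orientation: [-1.023, -2.969, -0.0]
wrist_force: [0.3, 0.3, -0.2]
gripper_width: 0.499
grasp_force: 0.0
```

Run:
```python
from h import *
plan((.4516,-.1586,.256,52,1),(.4516,-.1586,.186,52,4))
a=cams.grab_frame("top")[155:275,280:440];b=cams.grab_frame("scene")[60:180,130:290]
cv2.imwrite("pics/p1.png",np.hstack([cv2.resize(i,(400,300),interpolation=cv2.INTER_CUBIC) for i in(a,b)]))
```

```text
t 2.6 pos [ 0.4502 -0.1596  0.256 ] yaw 51.97
shift tot [-0.002  0.007  0.   ] /1 [-0.0019  0.0066  0.0001] turn tot [ 0.    -0.001 -0.001]
shift tot [0.   0.   0.28] /4 [0.   0.   0.07] turn tot [0. 0. 0.]
```

View pics/p1.png

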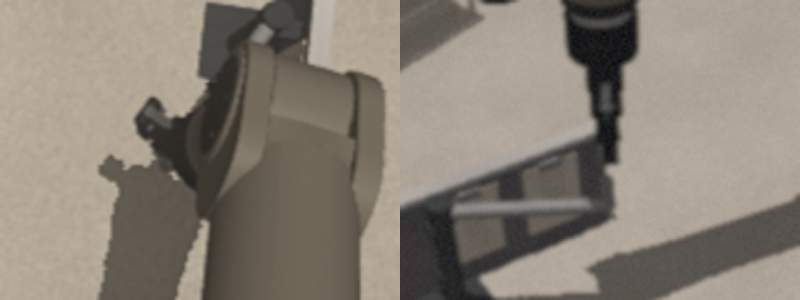

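The scene view shows the fingers just above the pin (crop (608,160) over the pin at (605,195)), so I'll descend.

Request:
servo_tool([
  [[-0.002,0.006,0.07],[0,0,0],0.5],
  [[0,0,0.07],[0,0,0],0.5],
  [[0,0,0.07],[0,0,0],0.5],
  [[0,0,0.07],[0,0,0],0.5],
  [[0,0,0],[0,0,0],0.3],
  [[0,0,0],[0,0,0],0.3],
  [[0,0,0],[0,0,0],0.3],
  [[0,0,0],[0,0,0],0.3],
])

```text
time: 3.37
position: [0.4525, -0.1591, 0.1874]
orientation: [1.022, 2.969, 0.001]
wrist_force: [0.2, -0.7, 0.6]
gripper_width: 0.301
grasp_force: 0.0
```

Request:
servo_tool([
  [[-0.001,0.033,0],[0,0,0.042],0.3],
  [[-0.001,0.033,0],[0,0,0.042],0.3],
  [[-0.001,0.033,0],[0,0,0.042],0.3],
  [[-0.001,0.033,0],[0,0,0.042],0.3],
  [[-0.001,0.033,0],[0,0,0.042],0.3],
  [[-0.001,0.033,0],[0,0,0.042],0.3],
])

```text
time: 3.87
position: [0.4877, -0.1248, 0.1873]
orientation: [1.408, 2.807, 0.001]
wrist_force: [-0.4, -0.2, -0.4]
gripper_width: 0.302
grasp_force: 0.6
```

Run:
```python
from h import *
s=read_state();d=s['position'][:2]-np.array([.6031,-.2767])
print("r",np.hypot(*d),"ang",np.degrees(np.arctan2(d[1],d[0])));plan()
cv2.imwrite("pics/p2.png",cv2.resize(cams.grab_frame("scene")[60:180,130:290],(640,480),interpolation=cv2.INTER_CUBIC))
```

```text
r 0.19076175451754887 ang 127.22871309425744
t 3.87 pos [ 0.4877 -0.1248  0.1873] yaw 36.73
```

View pics/p2.png

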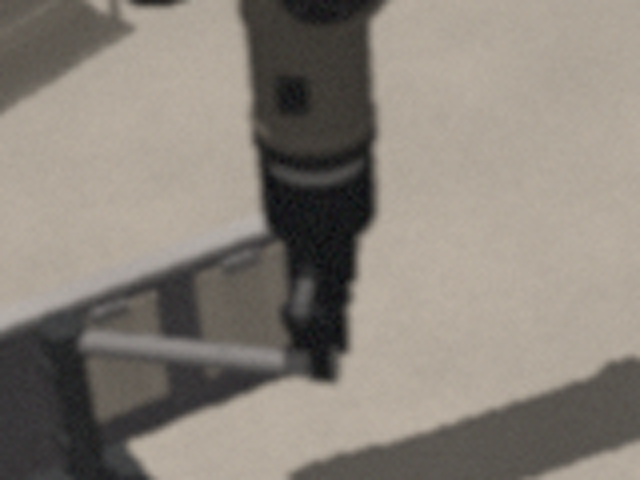

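The rail end is caged between the fingers and moving with them. Continuing along the arc.

Request:
servo_tool([
  [[-0.001,0.033,0],[0,0,0.042],0.3],
  [[-0.001,0.033,0],[0,0,0.042],0.3],
  [[-0.001,0.033,0],[0,0,0.042],0.3],
  [[-0.001,0.033,0],[0,0,0.042],0.3],
  [[-0.001,0.033,0],[0,0,0.042],0.3],
  [[-0.001,0.033,0],[0,0,0.042],0.3],
  [[-0.001,0.033,0],[0,0,0.042],0.3],
  [[-0.001,0.033,0],[0,0,0.042],0.3],
  [[-0.001,0.033,0],[0,0,0.042],0.3],
  [[-0.001,0.033,0],[0,0,0.042],0.3],
])

```text
time: 4.75
position: [0.5622, -0.0915, 0.1869]
orientation: [-1.985, -2.434, -0.001]
wrist_force: [-1.2, 0.1, 0.3]
gripper_width: 0.298
grasp_force: 0.7
```

Request:
servo_tool([
  [[-0.001,0.033,0],[0,0,0.042],0.3],
  [[-0.001,0.033,0],[0,0,0.042],0.3],
  [[-0.001,0.033,0],[0,0,0.042],0.3],
  [[-0.001,0.033,0],[0,0,0.042],0.3],
  [[-0.001,0.033,0],[0,0,0.042],0.3],
  [[-0.001,0.033,0],[0,0,0.042],0.3],
  [[0,0,0],[0,0,0],0.3],
])

```text
time: 5.33
position: [0.6129, -0.0883, 0.187]
orientation: [2.286, 2.153, 0.002]
wrist_force: [-0.0, -0.6, 0.3]
gripper_width: 0.297
grasp_force: 0.0
```

Request:
servo_tool([
  [[0,0.015,0],[0,0,0.02],0.3],
  [[0,0.015,0],[0,0,0.02],0.3],
  [[0,0.01,0],[0,0,0],0.3],
])

```text
time: 5.58
position: [0.6215, -0.0897, 0.1866]
orientation: [-2.333, -2.104, -0.001]
wrist_force: [-1.4, 1.2, 0.7]
gripper_width: 0.302
grasp_force: 0.6
```

Request:
servo_tool([
  [[0,0.015,0],[0,0,0.01],0.3],
  [[0,0.015,0],[0,0,0.01],0.3],
  [[0,0.01,0],[0,0,0],0.3],
])

```text
time: 5.83
position: [0.6318, -0.0908, 0.1863]
orientation: [2.355, 2.08, 0.0]
wrist_force: [-0.6, 1.5, 1.6]
gripper_width: 0.301
grasp_force: 0.6
```

Request:
servo_tool([
  [[0,0.01,0],[0,0,0],0.3],
  [[0,0,0],[0,0,0],0.3],
])

```text
time: 6.0
position: [0.6344, -0.0913, 0.1862]
orientation: [2.353, 2.08, 0.0]
wrist_force: [0.3, 0.1, 0.0]
gripper_width: 0.301
grasp_force: 0.0
```

Request:
servo_tool([
  [[0,0.01,0],[0,0,0],0.3],
  [[0,0,0],[0,0,0],0.3],
])

```text
time: 6.17
position: [0.6366, -0.0917, 0.1863]
orientation: [2.354, 2.08, -0.0]
wrist_force: [0.8, 0.3, 0.5]
gripper_width: 0.298
grasp_force: 0.0
```

Request:
servo_tool([
  [[0,0.01,0],[0,0,0],0.3],
  [[0,0.01,0],[0,0,0],0.3],
])

```text
time: 6.33
position: [0.6392, -0.0919, 0.186]
orientation: [-2.351, -2.077, 0.005]
wrist_force: [-15.2, 2.8, 11.7]
gripper_width: 0.301
grasp_force: 7.7
```

Request:
servo_tool([
  [[0,0.01,0],[0,0,0],0.3],
])

```text
time: 6.42
position: [0.6394, -0.092, 0.1859]
orientation: [-2.348, -2.073, 0.009]
wrist_force: [-23.4, 5.2, 18.3]
gripper_width: 0.301
grasp_force: 12.2
```

The force rises to 23 N, so the rail is on its stop. I'll centre on the pin, open and lift clear.

Request:
servo_tool([
  [[0,-0.018,0],[0,0,0],0.3],
  [[0,-0.014,0],[0,0,0],0.5],
  [[0,0,0],[0,0,0],0.6],
  [[0,0,0],[0,0,0],0.6],
  [[0,0,0],[0,0,0],0.6],
  [[0,0,-0.1],[0,0,0],0.7],
  [[0,0,-0.1],[0,0,0],0.7],
  [[0,0,-0.12],[0,0,0],0.7],
])

```text
time: 7.08
position: [0.6354, -0.0911, 0.2661]
orientation: [-2.353, -2.08, 0.003]
wrist_force: [1.2, 0.2, -0.0]
gripper_width: 0.699
grasp_force: 0.0
```

Run:
```python
from h import *
c=(.4978,.3381)
plan((.55,.15,.26,-7,6),(*c,.26,97.1,1))
```

```text
t 7.08 pos [ 0.6354 -0.0911  0.2661] yaw -7.06
shift tot [ 0.915 -0.457  0.025] /6 [ 0.1525 -0.0762  0.0041] turn tot [-0.002  0.001 -0.001]
shift tot [ 0.721 -0.299  0.   ] /1 [ 0.7213 -0.2989  0.    ] turn tot [-0.    -0.    -1.735]
```

Request:
servo_tool([
  [[0.149,-0.069,0],[0,0,0],0.7],
  [[0.149,-0.069,0],[0,0,0],0.7],
  [[0.149,-0.069,0],[0,0,0],0.7],
  [[0.149,-0.069,0],[0,0,0],0.7],
  [[0.149,-0.069,0],[0,0,0],0.7],
  [[0.149,-0.069,0],[0,0,0],0.7],
  [[0.149,-0.069,0],[0,0,0],0.7],
  [[0.149,-0.069,0],[0,0,0],0.7],
  [[0.149,-0.069,0],[0,0,0],0.7],
  [[0.149,-0.069,0],[0,0,0],0.7],
])

```text
time: 7.92
position: [0.5099, 0.3016, 0.2667]
orientation: [2.354, 2.08, 0.002]
wrist_force: [0.5, 0.4, -0.9]
gripper_width: 0.699
grasp_force: 0.0
```

Request:
servo_tool([
  [[0.146,-0.066,0],[0,0,0],0.7],
  [[0,0,0],[0,0,-0.11],0.7],
  [[0,0,0],[0,0,-0.11],0.7],
  [[0,0,0],[0,0,-0.11],0.7],
  [[0,0,0],[0,0,-0.11],0.7],
  [[0,0,0],[0,0,-0.11],0.7],
  [[0,0,0],[0,0,-0.11],0.7],
  [[0,0,0],[0,0,-0.11],0.7],
  [[0,0,0],[0,0,-0.11],0.7],
  [[0,0,0],[0,0,-0.11],0.7],
])

```text
time: 8.75
position: [0.4989, 0.3379, 0.2664]
orientation: [1.006, 2.976, 0.001]
wrist_force: [-0.5, -0.3, -0.0]
gripper_width: 0.7
grasp_force: 0.0
```

Request:
servo_tool([
  [[0,0,0],[0,0,-0.11],0.7],
  [[0,0,0],[0,0,-0.11],0.7],
  [[0,0,0],[0,0,-0.11],0.7],
  [[0,0,0],[0,0,-0.11],0.7],
  [[0,0,0],[0,0,-0.11],0.7],
  [[0,0,0],[0,0,-0.11],0.7],
  [[0,0,0],[0,0,-0.085],0.7],
  [[0,0,0],[0,0,0],0.7],
])

```text
time: 9.42
position: [0.499, 0.3378, 0.2664]
orientation: [-0.197, 3.135, 0.001]
wrist_force: [0.5, -0.1, 0.5]
gripper_width: 0.7
grasp_force: 0.0
```

Run:
```python
from h import *
plan((.4978,.3381,.26,97.1,1),(.4978,.3381,.151,97.1,8))
t=cams.grab_frame("top")
b=cams.grab_frame("scene")[190:325,270:450]
cv2.imwrite("pics/p3.png",np.hstack([cv2.resize(i,(400,300),interpolation=cv2.INTER_CUBIC) for i in(t[115:235,310:470],b)]))
cv2.imwrite("pics/top3.png",t)
```

```text
t 9.42 pos [0.499  0.3378 0.2664] yaw 97.18
shift tot [0.005 0.002 0.026] /1 [0.0046 0.0017 0.0256] turn tot [0.    0.    0.001]
shift tot [0.    0.    0.436] /8 [0.     0.     0.0545] turn tot [0. 0. 0.]
```

View pics/p3.png

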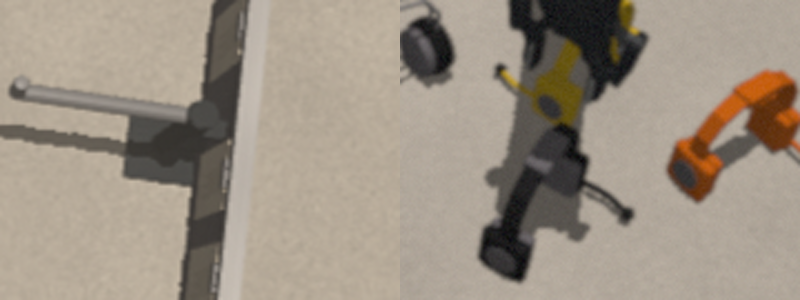

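The top crop shows the rail square to the screen: pin at top px (318,148), hinge at (391,160). The scene crop shows the fingers over the crown. Descending to a shallow grasp and closing.

Request:
servo_tool([
  [[0.005,0.002,0.09],[0,0,0],0.7],
  [[0,0,0.09],[0,0,0],0.7],
  [[0,0,0.09],[0,0,0],0.7],
  [[0,0,0.09],[0,0,0],0.7],
  [[0,0,0.06],[0,0,0],0.7],
  [[0,0,0.041],[0,0,0],0.7],
  [[0,0,0],[0,0,0],0.7],
  [[0,0,0],[0,0,0],0.7],
])

```text
time: 10.18
position: [0.4974, 0.3382, 0.1511]
orientation: [0.191, -3.136, 0.001]
wrist_force: [0.3, 0.2, 0.1]
gripper_width: 0.693
grasp_force: 0.0
```

Run:
```python
from h import *
hi=onz("top",(391.1,160.3),.171);pin=onz("top",(318,148.2),.195);d=(pin-hi)[:2]
print("rail",np.hypot(*d),np.degrees(np.arctan2(d[1],d[0])),"mid",hi[:2]+d/np.hypot(*d)*.1,hi)
plan((.4978,.3381,.151,97.1,1))
cv2.imwrite("pics/p4.png",cv2.resize(cams.grab_frame("scene")[220:325,290:430],(800,600),interpolation=cv2.INTER_CUBIC))
```

```text
rail 0.19042500941359397 81.49826073537083 mid [ 0.61839992 -0.17809545] [ 0.60361598 -0.27699659  0.171     ]
t 10.18 pos [0.4974 0.3382 0.1511] yaw 96.96
shift tot [-0.001 -0.001  0.   ] /1 [-0.0014 -0.0006  0.0005] turn tot [-0.    -0.    -0.002]
```

View pics/p4.png

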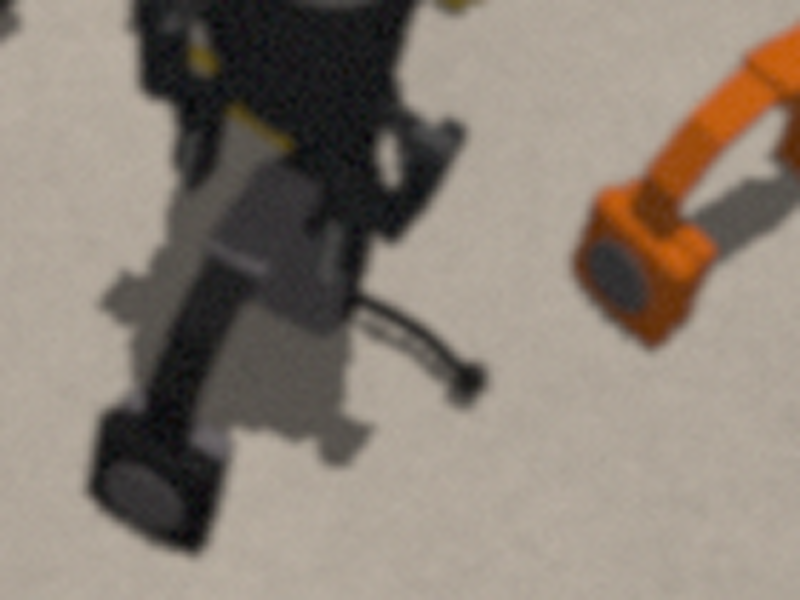

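The crown (crop (275,215)) lies between the two fingers, left at (190,150) and right at (400,200). Closing.

Request:
servo_tool([
  [[0,0,0],[0,0,0],0.4],
  [[0,0,0],[0,0,0],0.2],
  [[0,0,0],[0,0,0],0],
  [[0,0,0],[0,0,0],0],
  [[0,0,0],[0,0,0],0],
  [[0,0,0],[0,0,0],0],
  [[0,0,0],[0,0,0],0],
  [[0,0,0],[0,0,0],0],
])

```text
time: 10.9
position: [0.498, 0.3386, 0.1526]
orientation: [-0.193, 3.134, 0.002]
wrist_force: [-1.0, -0.7, 5.5]
gripper_width: 0.313
grasp_force: 56.6
```

Request:
servo_tool([
  [[0,0,-0.03],[0,0,0],0],
  [[0,0,-0.06],[0,0,0],0],
  [[0,0,-0.06],[0,0,0],0],
  [[0,0,0],[0,0,0],0],
])

```text
time: 11.23
position: [0.4986, 0.339, 0.1917]
orientation: [-0.192, 3.132, 0.005]
wrist_force: [0.7, 1.4, -2.8]
gripper_width: 0.314
grasp_force: 56.9
```

Run:
```python
from h import *
s=read_state();print(s['wrist_force'],s['moment'],s['gripper_width'],s['grasp_force']);plan()
cv2.imwrite("pics/p5.png",cv2.resize(cams.grab_frame("scene")[200:335,280:460],(800,600),interpolation=cv2.INTER_CUBIC))
```

```text
[ 0.65569623  1.43320342 -2.7667134 ] [ 0.03404343 -0.15034239  0.01157692] 0.3140738534111822 56.86704993102467
t 11.23 pos [0.4986 0.339  0.1917] yaw 97.0
```

View pics/p5.png

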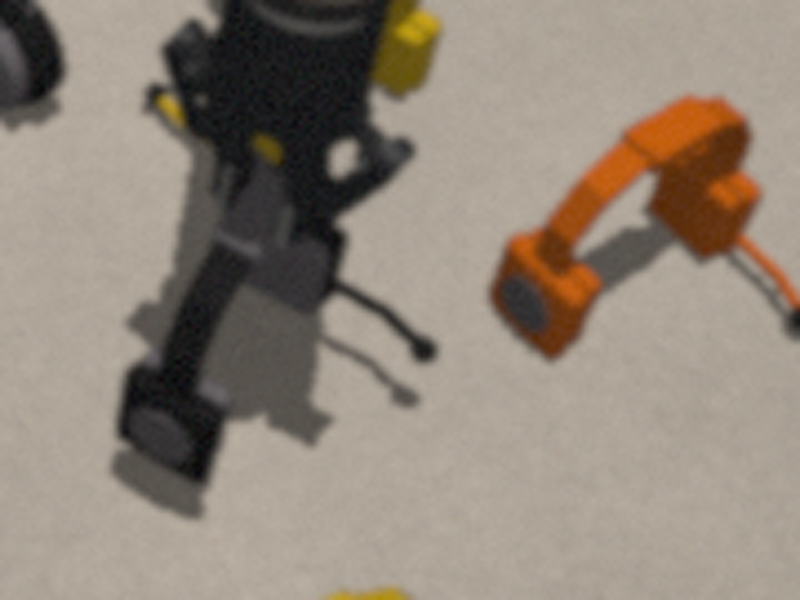

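The headset is lifted level, with its shadow separated and the crown held squarely. Carrying it high over to the rail.

Request:
servo_tool([
  [[0,0,-0.05],[0,0,0],0],
  [[0,0,-0.09],[0,0,0],0],
  [[0,0,-0.11],[0,0,0],0],
  [[0,0,-0.12],[0,0,0],0],
  [[0,0,-0.12],[0,0,0],0],
  [[0,0,-0.11],[0,0,0],0],
  [[0,0,-0.09],[0,0,0],0],
  [[0,0,-0.06],[0,0,0],0],
  [[0,0,0],[0,0,0],0],
])

```text
time: 12.03
position: [0.4983, 0.3387, 0.3797]
orientation: [-0.192, 3.132, 0.005]
wrist_force: [0.7, 0.2, -2.5]
gripper_width: 0.317
grasp_force: 56.9
```

Run:
```python
from h import *
plan((.6184,-.1781,.375,81.5,1))
```

```text
t 12.03 pos [0.4983 0.3387 0.3797] yaw 97.01
shift tot [-0.225 -2.11   0.013] /1 [-0.2245 -2.1103  0.0131] turn tot [0.004 0.004 0.259]
```

Request:
servo_tool([
  [[-0.005,-0.05,0],[0,0,0],0],
  [[-0.01,-0.09,0],[0,0,0],0],
  [[-0.013,-0.122,0],[0,0,0],0],
  [[-0.013,-0.122,0],[0,0,0],0],
  [[-0.013,-0.122,0],[0,0,0],0],
  [[-0.013,-0.122,0],[0,0,0],0],
  [[-0.013,-0.122,0],[0,0,0],0],
  [[-0.013,-0.122,0],[0,0,0],0],
  [[-0.013,-0.122,0],[0,0,0],0],
  [[-0.013,-0.122,0],[0,0,0],0],
])

```text
time: 12.87
position: [0.5597, 0.0621, 0.3738]
orientation: [0.191, -3.132, 0.002]
wrist_force: [0.3, 0.7, -2.8]
gripper_width: 0.318
grasp_force: 56.9
```

Request:
servo_tool([
  [[-0.013,-0.122,0],[0,0,0],0],
  [[-0.013,-0.122,0],[0,0,0],0],
  [[-0.013,-0.122,0],[0,0,0],0],
  [[-0.013,-0.122,0],[0,0,0],0],
  [[-0.013,-0.122,0],[0,0,0],0],
  [[-0.013,-0.122,0],[0,0,0],0],
  [[-0.013,-0.122,0],[0,0,0],0],
  [[-0.01,-0.09,0],[0,0,0],0],
  [[-0.005,-0.05,0],[0,0,0],0],
])

```text
time: 13.62
position: [0.6158, -0.1832, 0.3738]
orientation: [0.184, -3.132, 0.002]
wrist_force: [-0.5, -0.6, -3.2]
gripper_width: 0.313
grasp_force: 56.9
```

Request:
servo_tool([
  [[0,0,0],[0.001,0.001,0.06],0],
  [[0,0,0],[0.001,0.001,0.07],0],
  [[0,0,0],[0.001,0.001,0.07],0],
  [[0,0,0],[0.001,0.001,0.06],0],
  [[0,0,0],[0,0,0],0],
  [[0,0,0],[0,0,0],0],
])

```text
time: 14.12
position: [0.617, -0.178, 0.3748]
orientation: [-0.231, -3.127, 0.006]
wrist_force: [0.1, -0.1, -2.5]
gripper_width: 0.314
grasp_force: 56.9
```

Run:
```python
from h import *
plan((.6184,-.1781,.375,81.5,1),(.6184,-.1781,.215,81.5,8),(.6184,-.1781,.1936,81.5,8))
b=cams.grab_frame("scene");cv2.imwrite("pics/p6.png",cv2.resize(b[10:190,60:300],(800,600),interpolation=cv2.INTER_CUBIC))
```

```text
t 14.12 pos [ 0.617  -0.178   0.3748] yaw 81.56
shift tot [-0.006  0.    -0.001] /1 [-0.0055  0.0004 -0.001 ] turn tot [-0.004 -0.006  0.001]
shift tot [0.   0.   0.64] /8 [0.   0.   0.08] turn tot [0. 0. 0.]
shift tot [0.    0.    0.086] /8 [0.     0.     0.0107] turn tot [0. 0. 0.]
```

View pics/p6.png

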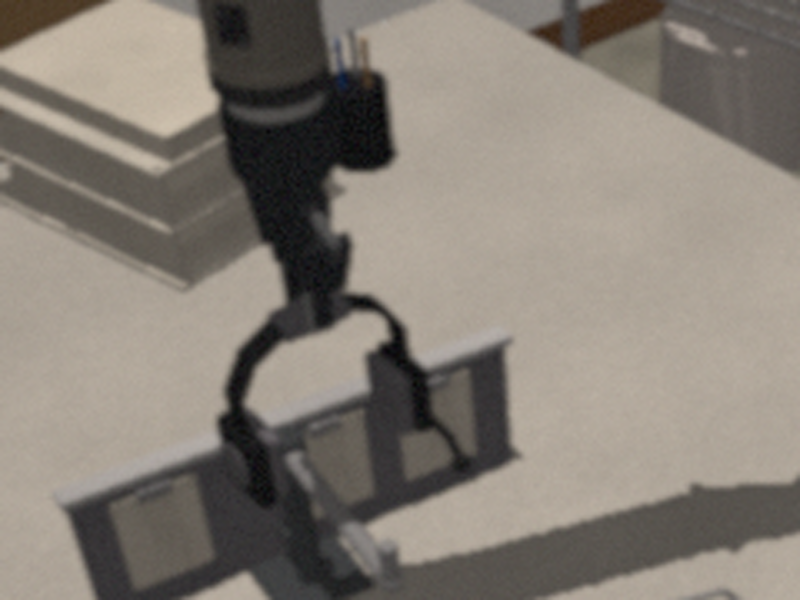

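The headset hangs level above the rail, with a cup at crop (250,455) and the other at (400,390), and the rail runs between them. Lowering.

Request:
servo_tool([
  [[-0.005,0,0.04],[-0.004,-0.005,0],0],
  [[0,0,0.08],[0,0,0],0],
  [[0,0,0.1],[0,0,0],0],
  [[0,0,0.1],[0,0,0],0],
  [[0,0,0.1],[0,0,0],0],
  [[0,0,0.1],[0,0,0],0],
  [[0,0,0.07],[0,0,0],0],
  [[0,0,0.04],[0,0,0],0],
  [[0,0,0],[0,0,0],0],
  [[0,0,0],[0,0,0],0],
])

```text
time: 15.0
position: [0.619, -0.179, 0.2184]
orientation: [0.234, 3.132, -0.001]
wrist_force: [0.4, 0.2, -1.2]
gripper_width: 0.314
grasp_force: 56.9
```

Request:
servo_tool([
  [[0,0,0.015],[0,0,0],0],
  [[0,0,0.015],[0,0,0],0],
  [[0,0,0.015],[0,0,0],0],
  [[0,0,0.01],[0,0,0],0],
  [[0,0,0],[0,0,0],0],
])

```text
time: 15.42
position: [0.6189, -0.1787, 0.2043]
orientation: [0.234, 3.132, -0.001]
wrist_force: [-0.4, 0.1, -3.5]
gripper_width: 0.316
grasp_force: 56.9
```

Request:
servo_tool([
  [[0,0,0.006],[0,0,0],0],
  [[0,0,0.006],[0,0,0],0],
  [[0,0,0.006],[0,0,0],0],
])

```text
time: 15.67
position: [0.6192, -0.1789, 0.2003]
orientation: [0.235, 3.131, -0.001]
wrist_force: [-0.7, -1.0, -2.4]
gripper_width: 0.316
grasp_force: 56.9
```

Request:
servo_tool([
  [[0,0,0.006],[0,0,0],0],
  [[0,0,0.006],[0,0,0],0],
  [[0,0,0.006],[0,0,0],0],
])

```text
time: 15.92
position: [0.6191, -0.1789, 0.1956]
orientation: [0.235, 3.131, -0.001]
wrist_force: [-0.2, 0.1, -2.4]
gripper_width: 0.317
grasp_force: 56.9
```

Request:
servo_tool([
  [[0,0,0.006],[0,0,0],0],
  [[0,0,0],[0,0,0],0],
])

```text
time: 16.08
position: [0.6189, -0.1788, 0.1939]
orientation: [0.235, 3.132, -0.001]
wrist_force: [-0.8, 0.2, -1.6]
gripper_width: 0.313
grasp_force: 56.9
```

Request:
servo_tool([
  [[0,0,0.004],[0,0,0],0],
  [[0,0,0],[0,0,0],0],
])

```text
time: 16.25
position: [0.6191, -0.1789, 0.1936]
orientation: [0.235, 3.131, -0.001]
wrist_force: [-1.2, -0.0, -0.3]
gripper_width: 0.318
grasp_force: 57.2
```

Request:
servo_tool([
  [[0,0,0.004],[0,0,0],0],
  [[0,0,0],[0,0,0],0],
])

```text
time: 16.42
position: [0.6192, -0.1789, 0.1935]
orientation: [0.235, 3.131, -0.0]
wrist_force: [-4.8, 1.4, 6.6]
gripper_width: 0.313
grasp_force: 57.9
```

Contact came at TCP z 0.1935 against a predicted 0.1936, so the crown is resting on the rail. I'll ease off slightly and open slowly.

Request:
servo_tool([
  [[0,0,-0.003],[0,0,0],0],
  [[0,0,0],[0,0,0],0.33],
  [[0,0,0],[0,0,0],0.36],
  [[0,0,0],[0,0,0],0.4],
  [[0,0,0],[0,0,0],0.45],
  [[0,0,0],[0,0,0],0.5],
  [[0,0,0],[0,0,0],0.55],
  [[0,0,0],[0,0,0],0.6],
  [[0,0,0],[0,0,0],0.6],
  [[0,0,0],[0,0,0],0.6],
])

```text
time: 17.25
position: [0.6191, -0.1789, 0.193]
orientation: [0.235, 3.131, -0.001]
wrist_force: [0.5, -0.8, -0.5]
gripper_width: 0.599
grasp_force: 0.0
```

Request:
servo_tool([
  [[0,0,-0.02],[0,0,0],0.6],
  [[0,0,-0.04],[0,0,0],0.6],
  [[0,0,-0.1],[0,0,0],0.6],
  [[0,0,-0.15],[0,0,0],0.6],
  [[0,0,-0.15],[0,0,0],0.6],
  [[0,0,-0.15],[0,0,0],0.6],
  [[0,-0.1,0],[0,0,0],0.6],
  [[0,0.1,0],[0,0,0],0.6],
])

```text
time: 17.92
position: [0.6168, -0.1902, 0.3508]
orientation: [0.255, 3.123, -0.012]
wrist_force: [-1.0, -2.1, 0.7]
gripper_width: 0.597
grasp_force: 0.0
```

Run:
```python
from h import *
plan()
t=cams.grab_frame("top");b=cams.grab_frame("scene");cv2.imwrite("pics/top7.png",t)
f=lambda i:cv2.resize(i,(400,300),interpolation=cv2.INTER_CUBIC)
cv2.imwrite("pics/p7.png",np.vstack([np.hstack([f(t[100:220,290:450]),f(b[90:210,80:240])]),np.hstack([f(t),f(b)])]))
```

```text
t 17.92 pos [ 0.6168 -0.1902  0.3508] yaw 80.67
```

View pics/p7.png

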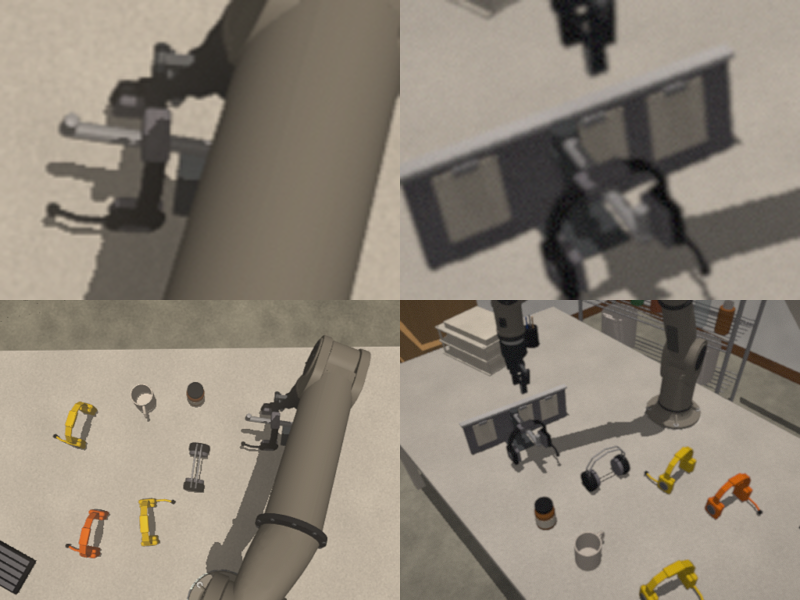

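The headset hangs over the rail with a cup on each side: crown at top px (352,153), pin at (318,149). Everything else is undisturbed. I'll check numerically that the crown is centred and the rail hasn't moved since it reached its stop.

Run:
```python
from h import *
a,b=[cv2.resize(cv2.imread(f"pics/{n}.png"),None,fx=4,fy=4,interpolation=cv2.INTER_CUBIC) for n in("top3","top7")]
t=a[141*4:156*4,311*4:330*4];r=cv2.matchTemplate(b[130*4:170*4,300*4:345*4],t,cv2.TM_CCOEFF_NORMED)
_,m,_,l=cv2.minMaxLoc(r);print("match",m,"pin shift px",(l[0]/4+300-311,l[1]/4+130-141))
print("expected crown top px",proj("top",[[.6184,-.1781,.181]]))
c=onz("top",(352,153.2),.181)[:2]-np.array([.6036,-.277]);u=np.array([np.cos(np.radians(81.5)),np.sin(np.radians(81.5))])
print("along rail",c@u,"across",c@np.array([-u[1],u[0]]))
```

```text
match 0.9996598362922668 pin shift px (0.0, 0.0)
expected crown top px [[352.83846968 154.23058909]]
along rail 0.1023824099773213 across -0.0023732670457324244
```

Request:
servo_tool([
  [[0,0,0],[0,0,0],0.6],
  [[0,0,0],[0,0,0],0.6],
  [[0,0,0],[0,0,0],0.6],
  [[0,0,0],[0,0,0],0.6],
])

```text
time: 18.35
position: [0.6186, -0.1793, 0.3453]
orientation: [0.236, 3.132, -0.002]
wrist_force: [0.4, -0.1, -0.2]
gripper_width: 0.602
grasp_force: 0.0
```

The rail hasn't moved, the crown is centred to about 2 mm, and the robot is clear. Handing in.

```bash
python3 -c "
from workcell import job_done
print(job_done())"
```

```text
the job is handed in; nothing more can be done
None
```

The rail is fully out against its stop and the headset hangs over its middle, about 2 mm off centre with a cup on each side; the job was handed in after about 18 s with the gripper clear and the ear defenders, jar and mug untouched.

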